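# Cover the budgie's nut on the foraging wheel

### The job

Set up the budgie's foraging puzzle: gently push a spoke of the wooden wheel with one finger to turn the round cover until it sits centred over the steel cup that holds the nut, hiding that cup completely. Leave the nut and the little wooden ring in their cups, do not pick anything up, and leave the other things on the table where they are.

Things in the scene. Friction and masses are not known exactly. Their poses are not given: they have to be found in the camera images.
- board: round plywood base of the foraging wheel, 250 mm across, 16 mm thick, fixed to the table; origin at the centre of its underside, on the wheel's vertical axis. Five steel cups stand on it 85 mm from the axis, 60 degrees apart; the sixth place is empty.
- wheel: wooden wheel, turns without stops either way on a vertical spindle above the cups (rims at 52 mm); about 1 N at a spoke turns it and it stays where left. 14 mm thick, hub pin 10 mm higher. Origin on the axis, at its underside, 58 mm above the table; x axis along the spoke with the round cover. Two plain spokes at +120 and -120 degrees, bars 12 mm wide reaching 105 mm from the axis.
- cover (a point): centre of the top face of the round wooden cover (a disc 64 mm across, 14 mm thick, its top 72 mm above the table, its underside 58 mm), 85 mm from the wheel's axis; turns with the wheel.
- cup_nut: the steel cup that holds the nut: 48 mm outside, 36 mm high, wall 3 mm, fixed on the base; origin at the centre of its underside (16 mm above the table).
- nut: round brown nut, 28 mm across, lying in its cup below the rim; origin at its centre.
- wood_ring: small flat ring of pale wood, 26 mm across, 8 mm high, lying in another cup; leave it there. The three other cups are empty.
- pot: white ceramic treat pot with a twist cap, 70 mm wide, 88 mm high; loose bystander, origin at its underside
- mirror: green plastic mirror toy: round mirror upright on a foot, 72 mm wide, 86 mm high; loose bystander, origin at its underside
- ball: orange foraging ball with black holes and a flat foot, 60 mm wide, 55 mm high; loose bystander, origin at its underside
- perch: natural wood perch stick lying on the table, 178 mm long (along its x axis), 18 mm thick; loose bystander, origin at its underside
- latch_box: stainless steel latch box, 104 x 144 mm, 77 mm high; loose bystander, origin at its underside
- spoon: seed spoon with a wooden handle and a round steel bowl, lying on the table, 150 mm long; loose bystander, origin at its underside
Mind the look-alikes: they are no part of the job. Of the things shaped like the nut, the brown one is meant.

How it is judged:
At the end, for the whole second after the job is handed in: The centre of the cover is within 8 mm (seen from above) of the centre of the cup with the nut, the wheel is at rest, nut and ring lie in their cups, and no bystander has moved by more than 20 mm (horizontal distance between cover and cup_nut below 0.008 m and angular speed of wheel below 0.05 rad/s and horizontal distance between nut and cup_nut below 0.02 m and height (world z) of nut below 0.05 m and distance of each of wood_ring, pot, mirror, ball, perch, latch_box, spoon from where it was at the start of the episode below 0.02 m); the robot touches nothing.
It fails at once if the nut is lifted or carried (height (world z) of nut above 0.05 m or horizontal distance between nut and cup_nut above 0.02 m).
It fails at once if the wooden ring is lifted or taken from its cup (distance of wood_ring from where it was at the start of the episode above 0.02 m).
It fails at once if a bystander is moved by more than 20 mm or lifted (distance of any of pot, mirror, ball, perch, latch_box, spoon from where it was at the start of the episode above 0.02 m).
It fails at once if the wheel is pushed with more than 25 N (contact force between wheel and the arm above 25 N or contact force between wheel and the fingers above 25 N).
It also fails if it takes over 45 s, if anything falls off the work surface, if the arm or the gripper's body presses on something with over 40 N, if the wrist force passes 120 N, or if a joint passes its speed limit or range.

### The arm

A 6-joint arm with a two-finger parallel gripper is mounted at the origin on the work surface. World frame = base frame: x ahead of the robot, y to its left, z up, the work surface at z = 0. Lengths are in m, angles in rad, forces in N, time in s.
With the tool pointing down it reaches from about 0.275 to 0.975 m from the base axis. Payload 8.4 kg.
Tool frame: the origin (TCP) lies at the centre of the arm's flange, where the gripper is bolted on; the fingertips stand arm.tip_extent ahead of it and the grasp point (between the pads) lies 171 mm ahead of it (arm.tip_extent is the distance from the TCP to the fingertips, in m); z points along the fingers, x is the direction in which the jaws open and shut, and the axes are right-handed (so a half turn about z gives the same grasp; the last joint's range is limited). The gripper opens to 92 mm and grips with 3 to 60 N. Pads are 20 mm wide; open, the fingers measure 128 mm over their backs; the gripper's body (75 mm by 189 mm) begins 69 mm behind the grasp point.
Start: joints at [1.214, 0.353, 1.633, -0, 1.155, -0.002], TCP at [0.217, 0.586, 0.405] pointing down, gripper open.
Joint ranges: [-2.63, 2.63], [-0.92, 2.1], [0.06, 2.66], [-1.3, 4.44], [0, 2.69], [-3.02, 3.02]. Speed limits (rad/s): [2.22, 2.22, 2.79, 3.14, 3.14, 3.14].

### API

Orientations are given as a unit quaternion [w, x, y, z].
In Python, from rig import monitor, imaging, workorder, arm gives the robot as it stands. The module is installed in compiled form; this text tells all that it offers.
- The arm moves only by the tool servo_tool, never from a script. Its argument "motion" is one flat list of numbers, 6 for each row, row after row: the shift along the tool's x, y, z in mm, then the turn, a rotation vector about the tool's x, y, z in degrees. A call has 1 to 20 rows; each row shifts and turns the pose as measured when the row begins, along the tool's axes as they then stand; what a row does not reach is not made up. A row lasts 1/12 s, in which the tool goes at most 41.7 mm and 7.16 degrees, less where a joint would pass 70% of its speed; a pose out of reach is approached as far as the arm can. A call is refused whole if a number of a shift passes 41.7 or a number of a turn 7.16, either way. A call with a gripper value outside its range is refused whole. "fingers" is the finger opening in mm, from 0 to 91.9, set as the call begins (left out, the last holds). The fingers move at their own pace and stop on an object; "squeeze" is the grip in N (left out, the last holds). Time passes only in rows, so rows that do not move let the fingers close. It gives the time, the measured TCP pose, the force and the opening at its end, in the units of the state.
- monitor.sense(): the state, without advancing time (a new reading comes with each control period).
- imaging.snapshot(name): name is "scene" or "top" or "wrist"; returns the picture (384x512x3 uint8, red, green, blue); there is no depth.
- imaging.camera_info(name): a dict with "camera_matrix" (3x3 intrinsics, pixels), "xyz" and "attitude" of the camera in the world. Camera axes: x right, y down, z forward; pixel columns grow to the right and rows downward; lengths in m; the calibration is good to about 2 mm. A picture is of the moment at which its call begins: read the wrist's pose just before it. camera_info takes no time and is no camera call; for the wrist camera it gives the pose at the moment of the call.
- workorder.hand_in(): hands the job in, once; it reports no verdict.
The state is a dict: "clock": time; "qpos": joint angles; "qd": joint speeds; "tau": joint torques, N m; "position": TCP position; "tcp_rot": TCP orientation; "contact_force": force on the tool from outside, world axes, zero at the start; "moment": the same for the moment, N m; "finger_gap": finger opening in m.
Only numpy, scipy, OpenCV 4.12 (cv2) and the standard library are available. Lean on these libraries where they do the work, as an engineer would, in place of code of your own. Each camera call takes 0.05 s, during which the arm holds its last target.

## Working session

There is one attempt and no reset: what is moved stays moved. The work goes in short steps, Python scripts to look and compute and a tool call to move; the robot and the scene stay as the last step left them, time stands still between calls to the robot, and variables do not carry over. Pictures are saved under pics/ and viewed, and the job is handed in when it is done.

Besides the shell and the picture viewer there is one more tool, called after "Emit:" by a JSON object that holds its "op" and its "data", one argument or row to a line. servo_tool: Moves the arm, as the interface text tells. Its arguments: {"type":"object","properties":{"motion":{"type":"array","items":{"type":"number"}},"fingers":{"type":"number"},"squeeze":{"type":"number"}},"required":["motion"]}

```bash
mkdir -p pics
python3 - <<'E'
from rig import monitor, imaging, workorder, arm
import cv2
s=monitor.sense(); print({k:s[k] for k in("clock","position","tcp_rot","contact_force","finger_gap")}, arm.tip_extent)
for n in("top","scene"):
    im=imaging.snapshot(n); cv2.imwrite(f"pics/{n}0.png",im[:,:,::-1]); print(n,imaging.camera_info(n))
E
```

```text
{'clock': 0.0, 'position': array([0.21702555, 0.58585402, 0.40397622]), 'tcp_rot': array([ 3.97400606e-04,  8.20782287e-01,  5.71240721e-01, -5.63749091e-04]), 'contact_force': array([-0.11835455, -0.37531922,  0.96300673]), 'finger_gap': 0.09202948820010212} 0.1901
top {'camera_matrix': array([[497.57405877,   0.        , 250.69280136],
       [  0.        , 497.57405877, 193.64964359],
       [  0.        ,   0.        ,   1.        ]]), 'xyz': array([0.46815894, 0.03651361, 1.18715817]), 'attitude': array([ 0.03901822, -0.70533885,  0.70677535, -0.03799066])}
scene {'camera_matrix': array([[480.48181371,   0.        , 259.30387844],
       [  0.        , 480.48181371, 182.08239914],
       [  0.        ,   0.        ,   1.        ]]), 'xyz': array([ 1.16186862, -0.88409877,  0.8793843 ]), 'attitude': array([-0.43413693,  0.85672023,  0.24401698, -0.13420613])}
```

View pics/top0.png

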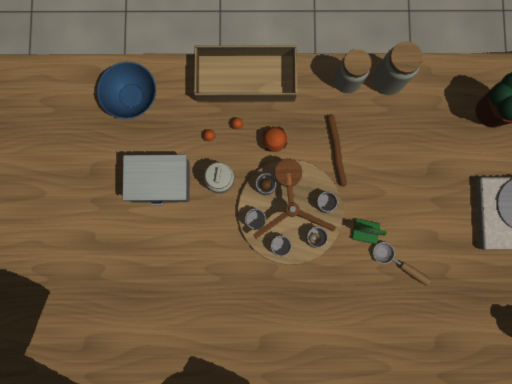

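View pics/scene0.png

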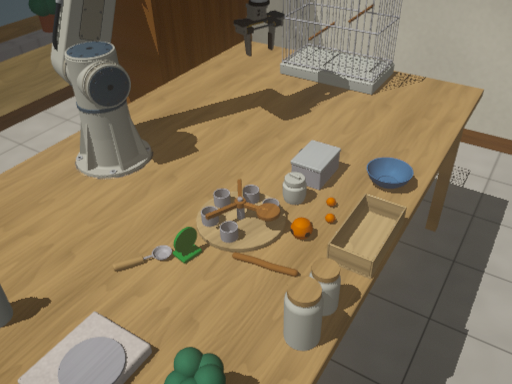

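The top view shows the wheel near (292,210) with the cover near (288,173). The cup at (266,184) holds something dark and the one at (316,237) something pale. I'll enlarge this area to check.

```bash
cat > h.py <<'E'
import numpy as np, cv2
from scipy.spatial.transform import Rotation as R
from rig import imaging
def cam(n):
    c=imaging.camera_info(n); q=c["attitude"]
    return c["camera_matrix"],np.array(c["xyz"]),R.from_quat([q[1],q[2],q[3],q[0]]).as_matrix()
def ray(n,uv,z):
    K,p,A=cam(n); d=A@np.linalg.solve(K,[uv[0],uv[1],1.]); return p+d*(z-p[2])/d[2]
def proj(n,P):
    K,p,A=cam(n); x=K@(A.T@(np.array(P)-p)); return x[:2]/x[2]
E
python3 - <<'E'
from h import *
im=cv2.imread("pics/top0.png")[150:275,225:350]
im=cv2.convertScaleAbs(im,alpha=1.6)
cv2.imwrite("pics/crop0.png",cv2.resize(im,None,fx=4.8,fy=4.8,interpolation=cv2.INTER_CUBIC))
for u in((292,210),(288,173)): print(ray("top",u,.072))
print(proj("top",[0.6,0,0.0]),proj("top",[.6,.1,0]))
E
```

```text
[ 0.55301057 -0.05469465  0.072     ]
[ 0.63701488 -0.04655935  0.072     ]
[266.56912121 192.7999154 ] [224.91340473 192.88780167]
```

View pics/crop0.png

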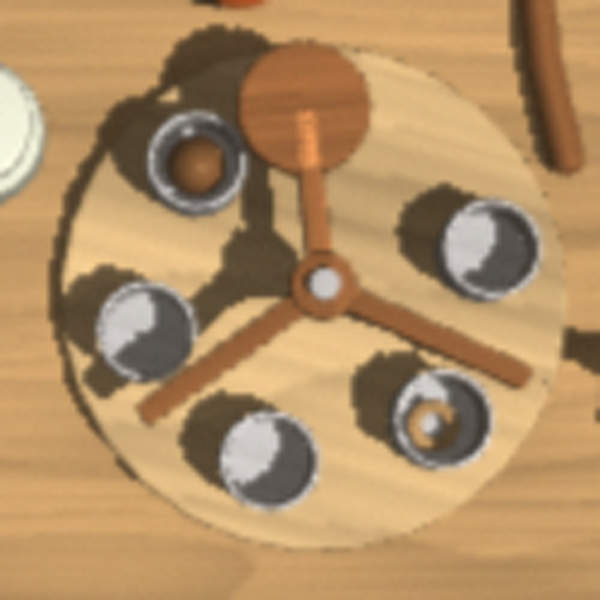

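Left to right, the nut-like things are:
- (209,135) and (237,123): small orange balls on the table.
- (275,139): the foraging ball.
- (266,184): a brown ball inside a steel cup.
- (316,237): the wooden ring, in another cup.

The crop shows that only the one at crop (197,161), full image (266,184), is round, brown and in a cup, so that cup is the goal. Next I'll measure the geometry.

```bash
cat > meas.py <<'E'
from h import *
import sys
def seg(path,n="top"):
    im=cv2.imread(path); hsv=cv2.cvtColor(im,cv2.COLOR_BGR2HSV)
    return im,hsv
E
python3 - <<'E'
from h import *
from scipy.optimize import least_squares
f=lambda x,y:((x+.5)/4.8-.5+225,(y+.5)/4.8-.5+150)
rim=[(197,161),(146,330),(268,458),(441,418),(490,248)]
P=np.array([ray("top",f(*c),.052)[:2] for c in rim])
# fit axis: regular positions, phases 0,60,120,180,240
def res(p): 
    a=p[2]+np.arange(5)*np.pi/3
    return (P-np.c_[p[0]+.085*np.cos(a),p[1]+.085*np.sin(a)]).ravel()
s=least_squares(res,[.553,-.055,.7]); print("axis",s.x,np.rad2deg(s.x[2]),"res mm",(s.fun*1e3).round(1))
hub=ray("top",f(324,284),.082)[:2]; print("hub",hub)
cov=ray("top",f(305,108),.072)[:2]; print("cover",cov)
d=cov-s.x[:2]; print(np.hypot(*d),np.rad2deg(np.arctan2(d[1],d[0])))
for n,pt in(("spokeR",(527,377)),("spokeL",(148,412))):
    e=ray("top",f(*pt),.072)[:2]-s.x[:2]; print(n,np.hypot(*e),np.rad2deg(np.arctan2(e[1],e[0])))
# contour of cover by colour
im=cv2.imread("pics/top0.png");h=cv2.cvtColor(im,cv2.COLOR_BGR2HSV)
for p in((295,165),(283,180),(292,190),(267,165),(300,240),(320,222)): print(p,h[p[1],p[0]])
from rig import monitor
q=monitor.sense()["tcp_rot"];print(R.from_quat([q[1],q[2],q[3],q[0]]).as_matrix().round(3))
for nm,u,z in(("pot",(219,176),.088),("mirror",(368,232),.04),("ball",(275,139),.03)): print(nm,ray("top",u,z))
E
```

```text
axis [ 0.55529316 -0.05386011  0.75281254] 43.13298123578212 res mm [-0.8 -0.7 -0.4 -0.6  1.  -0.   0.4  0.7 -0.2  0.6]
hub [ 0.55499253 -0.05413878]
cover [ 0.63906461 -0.04691034]
0.08405924015912647 4.742453979909085
spokeR 0.10454314041618262 -114.38730638976254
spokeL 0.10062618302681918 125.94910879975163
(295, 165) [ 13 160 107]
(283, 180) [ 13 158  95]
(292, 190) [ 14 148 114]
(267, 165) [ 17 113  52]
(300, 240) [ 18 108 128]
(320, 222) [ 13 156  95]
[[ 0.347  0.938 -0.   ]
 [ 0.938 -0.347 -0.001]
 [-0.001 -0.    -1.   ]]
pot [0.62816488 0.1086281  0.088     ]
mirror [ 0.5043871  -0.23145838  0.04      ]
ball [ 0.72479298 -0.01973295  0.03      ]
```

```bash
cat > plan.py <<'E'
from h import *
from rig import monitor
from scipy.optimize import fsolve
def st():
    s=monitor.sense(); q=s["tcp_rot"]; M=R.from_quat([q[1],q[2],q[3],q[0]]).as_matrix()
    return s,np.array(s["position"]),M
def arc(goal,yaw,n):
    s,p,M=st(); y0=np.arctan2(M[1,0],M[0,0]); d=(np.deg2rad(yaw)-y0+np.pi)%(2*np.pi)-np.pi
    dy=d/n
    def end(v):
        x,y,a=p[0],p[1],y0
        for i in range(n):
            x+=v[0]*np.cos(a)+v[1]*np.sin(a); y+=v[0]*np.sin(a)-v[1]*np.cos(a); a+=dy
        return [x-goal[0],y-goal[1]]
    v=fsolve(end,[.01,.01]); print("n",n,"row mm",(v*1e3).round(2),"tool z turn deg",-np.rad2deg(dy).round(3),"clock",s["clock"],"pos",p.round(4),"yaw",np.rad2deg(y0).round(2),"F",np.array(s["contact_force"]).round(2))
E
python3 -c "
from plan import *
arc((.4834,-.1143),-24.8,20); arc((.4834,-.1143),-24.8,30)"
```

```text
n 20 row mm [-2.91 41.95] tool z turn deg 4.724 clock 0.1 pos [0.2171 0.5859 0.4041] yaw 69.67 F [0.08 0.93 0.6 ]
n 30 row mm [-1.56 27.99] tool z turn deg 3.149 clock 0.1 pos [0.2171 0.5859 0.4041] yaw 69.67 F [0.08 0.93 0.6 ]
```

Emit:
{"op": "servo_tool", "data": {
  "motion": [-1.6,28,0,0,0,3.15,-1.6,28,0,0,0,3.15,-1.6,28,0,0,0,3.15,-1.6,28,0,0,0,3.15,-1.6,28,0,0,0,3.15,-1.6,28,0,0,0,3.15,-1.6,28,0,0,0,3.15,-1.6,28,0,0,0,3.15,-1.6,28,0,0,0,3.15,-1.6,28,0,0,0,3.15,-1.6,28,0,0,0,3.15,-1.6,28,0,0,0,3.15,-1.6,28,0,0,0,3.15,-1.6,28,0,0,0,3.15,-1.6,28,0,0,0,3.15,-1.6,28,0,0,0,3.15,-1.6,28,0,0,0,3.15,-1.6,28,0,0,0,3.15,-1.6,28,0,0,0,3.15,-1.6,28,0,0,0,3.15],
  "fingers": 0,
  "squeeze": 5
}}

```text
clock: 1.77
position: [0.5348, 0.1359, 0.3972]
tcp_rot: [0.003, 0.999, 0.036, -0.005]
contact_force: [0.5, 0.1, -0.0]
finger_gap: 0.0004
```

```bash
python3 -c "
from plan import *
arc((.4834,-.1143),-24.8,10);arc((.4834,-.1143),-24.8,14)"
```

```text
n 10 row mm [-1.22 25.78] tool z turn deg 2.89 clock 1.7667 pos [0.5348 0.1359 0.3972] yaw 4.1 F [ 0.53  0.14 -0.01]
n 14 row mm [-0.74 18.42] tool z turn deg 2.064 clock 1.7667 pos [0.5348 0.1359 0.3972] yaw 4.1 F [ 0.53  0.14 -0.01]
```

Emit:
{"op": "servo_tool", "data": {
  "motion": [-1.2,26,0,0,0,2.9,-1.2,26,0,0,0,2.9,-1.2,26,0,0,0,2.9,-1.2,26,0,0,0,2.9,-1.2,26,0,0,0,2.9,-1.2,26,0,0,0,2.9,-1.2,26,0,0,0,2.9,-1.2,26,0,0,0,2.9,-1.2,26,0,0,0,2.9,-1.2,26,0,0,0,2.9,0,0,0,0,0,0]
}}

```text
clock: 2.68
position: [0.4753, -0.1316, 0.3969]
tcp_rot: [0.006, 0.973, -0.231, -0.006]
contact_force: [-0.1, -0.1, 0.3]
finger_gap: 0.0005
```

```bash
python3 -c "
from plan import *
arc((.4834,-.1143),-24.8,4)
s,p,M=st();print(M.round(4)); y=np.deg2rad(-24.8)
G=np.array([[np.cos(y),np.sin(y),0],[np.sin(y),-np.cos(y),0],[0,0,-1]])
print('tool rotvec deg',R.from_matrix(M.T@G).as_rotvec(degrees=True).round(2),'shift to (goal,z=.30) mm',(M.T@(np.array([.4834,-.1143,.30])-p)*1e3).round(1))"
```

```text
n 4 row mm [-0.07 -4.77] tool z turn deg -0.488 clock 2.6833 pos [ 0.4753 -0.1316  0.3969] yaw -26.75 F [-0.08 -0.13  0.35]
[[ 0.8929 -0.45   -0.0141]
 [-0.4501 -0.8929 -0.0086]
 [-0.0087  0.014  -0.9999]]
tool rotvec deg [ 0.79  0.51 -1.95] shift to (goal,z=.30) mm [  0.3 -20.4  96.6]
```

Next I'll level the tool, centre it, and descend to about z = 0.30.

Emit:
{"op": "servo_tool", "data": {
  "motion": [0,-5,0,0.4,0.25,-1,0,-5,10,0.4,0.25,-1,0,-5,20,0,0,0,0,-4,30,0,0,0,0,0,25,0,0,0,0,0,10,0,0,0,0,0,0,0,0,0]
}}

```text
clock: 3.27
position: [0.4866, -0.1096, 0.2994]
tcp_rot: [-0.002, 0.978, -0.209, 0.004]
contact_force: [-0.4, -0.1, 0.5]
finger_gap: 0.0006
```

```bash
cat > goal.py <<'E'
from plan import *
import sys
def go(gx,gy,gz,yaw):
    s,p,M=st(); y=np.deg2rad(yaw)
    G=np.array([[np.cos(y),np.sin(y),0],[np.sin(y),-np.cos(y),0],[0,0,-1]])
    print('clock',s['clock'],'pos',p.round(4),'tipz',(p+M[:,2]*.1901).round(4),'F',np.array(s['contact_force']).round(2))
    print('rotvec',R.from_matrix(M.T@G).as_rotvec(degrees=True).round(2),'shift mm',(M.T@(np.array([gx,gy,gz])-p)*1e3).round(1))
if __name__=="__main__": go(*map(float,sys.argv[1:5]))
E
python3 goal.py .4834 -.1143 .2515 -24.8
python3 - <<'E'
from h import *
im=imaging.snapshot("scene"); cv2.imwrite("pics/s1.png",cv2.resize(im[130:290,150:350,::-1],None,fx=4,fy=3.7)[:600])
im=imaging.snapshot("top"); cv2.imwrite("pics/t1.png",cv2.resize(im[130:280,200:400,::-1],None,fx=4,fy=4))
E
```

```text
clock 3.2667 pos [ 0.4866 -0.1096  0.2994] tipz [ 0.4881 -0.109   0.1093] F [-0.45 -0.11  0.52]
rotvec [-0.34 -0.34  0.67] shift mm [-1.3  5.9 47.8]
```

View pics/s1.png

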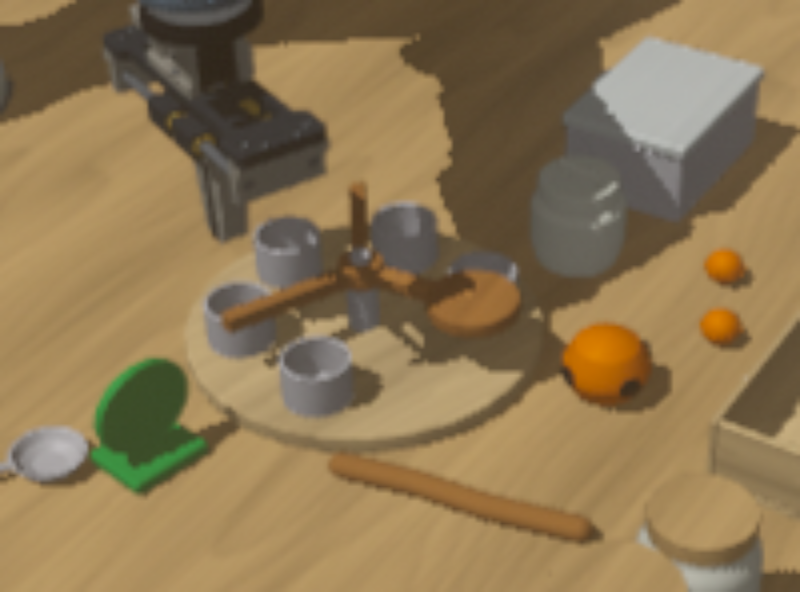

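View pics/t1.png

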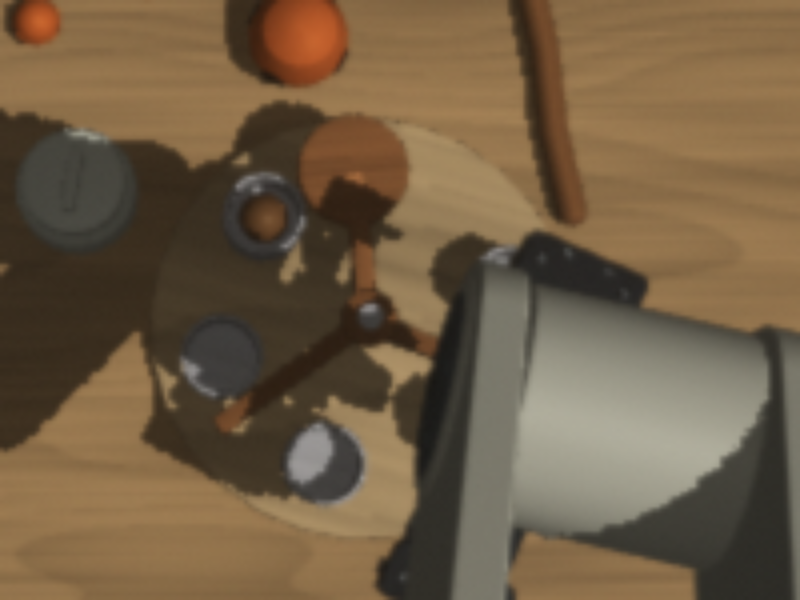

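The scene crop shows the closed fingers at (225,235), clear of everything and behind the spoke whose end is at (230,320). The top crop confirms the brown nut in the cup at (265,215), with the cover at (355,170). I'll descend beside the spoke.

Emit:
{"op": "servo_tool", "data": {
  "motion": [-1,4,10,-0.3,-0.3,0.6,0,2,10,0,0,0,0,0,10,0,0,0,0,0,9,0,0,0,0,0,6,0,0,0,0,0,2,0,0,0,0,0,0,0,0,0]
}}

```text
clock: 3.95
position: [0.4855, -0.1152, 0.2525]
tcp_rot: [-0.0, 0.977, -0.214, 0.004]
contact_force: [0.5, -0.1, 1.1]
finger_gap: 0.0002
```

```bash
python3 goal.py .4834 -.1143 .2515 -24.8
```

```text
clock 3.95 pos [ 0.4855 -0.1152  0.2525] tipz [ 0.487  -0.1155  0.0624] F [ 0.48 -0.06  1.08]
rotvec [-0.11 -0.47  0.08] shift mm [-2.3  0.   1. ]
```

Emit:
{"op": "servo_tool", "data": {
  "motion": [2,0,0.3,0,-0.4,0,2,0,0.3,0,0,0,2,0,0,0,0,0,2,0,0,0,0,0,2,0,0,0,0,0,2,0,0,0,0,0,3,0.8,0,0,0,-2,3,0.8,0,0,0,-2,3,0.8,0,0,0,-2,3,0.8,0,0,0,-2]
}}

```text
clock: 4.78
position: [0.5084, -0.1286, 0.2532]
tcp_rot: [-0.001, 0.99, -0.143, 0.001]
contact_force: [-0.9, 0.4, -0.1]
finger_gap: 0.0006
```

```bash
cat > look.py <<'E'
from goal import *
import sys
t=sys.argv[1]
im=imaging.snapshot("top")[:,:,::-1].copy()
cv2.imwrite(f"pics/{t}.png",cv2.convertScaleAbs(cv2.resize(im[130:280,200:400],None,fx=4,fy=4,interpolation=cv2.INTER_CUBIC),alpha=1.5))
A=np.array([.5553,-.0539])
s,p,M=st(); tip=p+M[:,2]*.19; d=tip[:2]-A; y=np.arctan2(M[1,0],M[0,0]); tt=np.array([np.cos(y),np.sin(y)]);u=np.array([-np.sin(y),np.cos(y)])*-1
print("clock",s["clock"],"yaw",np.rad2deg(y),"tip t,u mm",(d@tt*1e3).round(1),(d@u*1e3).round(1),"tipz",tip[2].round(4),"F",np.array(s["contact_force"]).round(2))
E
python3 look.py t2
```

```text
clock 4.8333 yaw -16.32226223045869 tip t,u mm -23.0 84.6 tipz 0.0633 F [-0.62  0.29 -0.79]
```

View pics/t2.png

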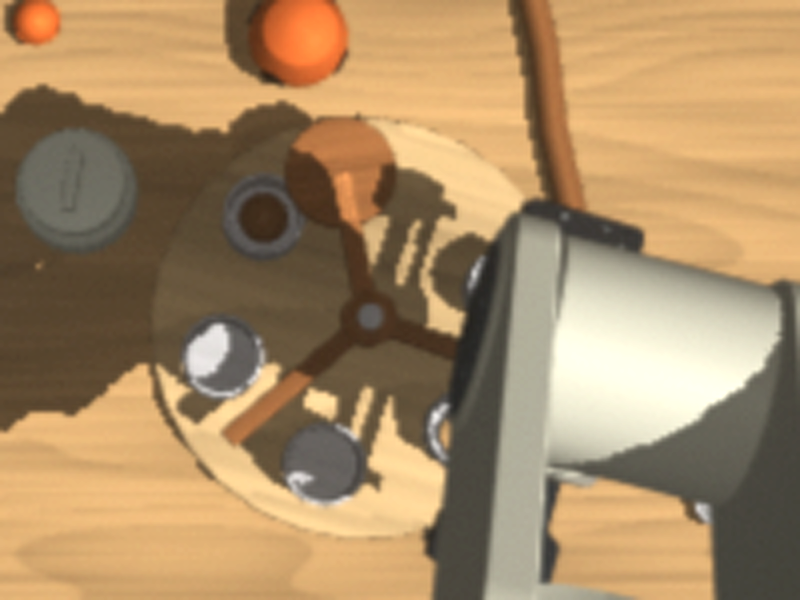

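It works: the cover moved from (355,170) to (341,172), with contact force around 1 N. I'll continue the arc.

Emit:
{"op": "servo_tool", "data": {
  "motion": [3,0.8,0.3,0,0,-2,3,0.8,0.3,0,0,-2,3,0.8,0.3,0,0,-2,3,0.8,0.3,0,0,-2,3,0.8,0.2,0,0,-2,3,0.8,0.2,0,0,-2,3,0.8,0,0,0,-2,3,0.8,0,0,0,-2,3,0.8,0,0,0,-2,3,0.8,0,0,0,-2,0,0,0,0,0,0]
}}

```text
clock: 5.75
position: [0.5378, -0.1408, 0.2522]
tcp_rot: [-0.001, 0.999, 0.036, -0.0]
contact_force: [-0.1, 0.7, -0.6]
finger_gap: 0.0003
```

```bash
python3 look.py t3
```

```text
clock 5.8 yaw 3.971800328391398 tip t,u mm -23.8 85.0 tipz 0.0622 F [ 0.22 -0.58 -0.06]
```

View pics/t3.png

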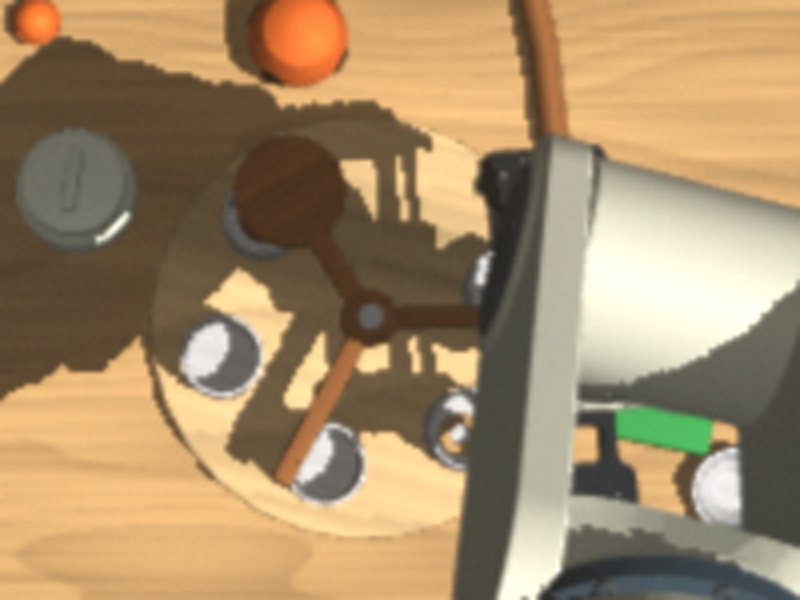

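```bash
python3 -c "
from h import *
f=lambda x,y:((x+.5)/4-.5+200,(y+.5)/4-.5+130)
A=np.array([.5553,-.0539])
for c,z in (((290,191),.072),((371,316),.082)):
  d=ray('top',f(*c),z)[:2]-A;print(np.hypot(*d),np.rad2deg(np.arctan2(d[1],d[0])))
a=np.deg2rad(43.13);g=np.array([*(A+.085*np.r_[np.cos(a),np.sin(a)]),.072]);q=proj('top',g);print('goal crop px',(q+.5-np.r_[200,130])*4-.5)"
```

```text
0.08386612539730584 31.127949831084464
0.0008455181345695161 -88.85744638247532
goal crop px [264.00091205 208.15871566]
```

The cover is at (290,191), which is 31°, and the goal is 43°, so about 12° remain.

Emit:
{"op": "servo_tool", "data": {
  "motion": [3,0.8,0,0,0,-2,3,0.8,0,0,0,-2,3,0.8,0,0,0,-2,3,0.8,0,0,0,-2,1.5,0.4,0,0,0,-1,1.5,0.4,0,0,0,-1,1.5,0.4,0,0,0,-1,0,0,0,0,0,0]
}}

```text
clock: 6.47
position: [0.5534, -0.1427, 0.2521]
tcp_rot: [-0.001, 0.992, 0.129, -0.002]
contact_force: [-0.6, -0.2, 0.9]
finger_gap: 0.0005
```

```bash
python3 look.py t4
```

```text
clock 6.5167 yaw 14.754770641351381 tip t,u mm -25.0 84.7 tipz 0.0621 F [-0.11  0.07  0.87]
```

View pics/t4.png

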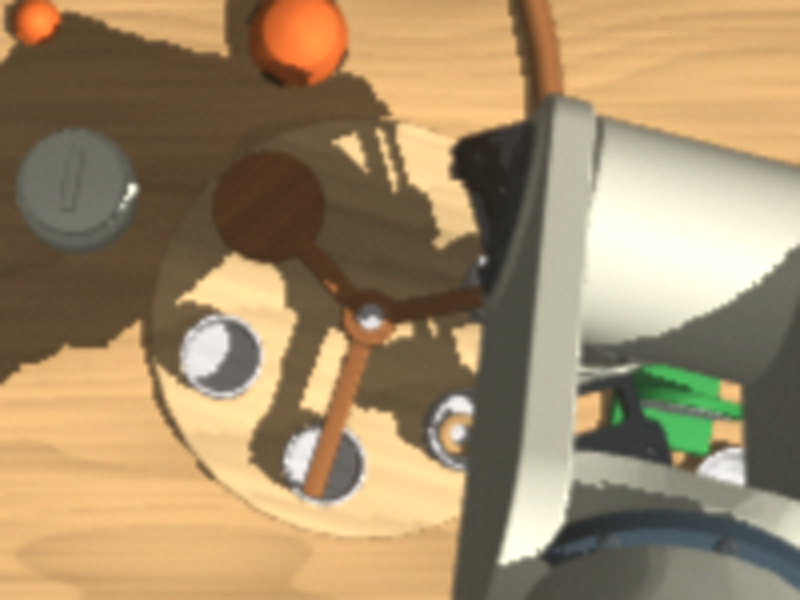

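The cover is at (268.5,206.5) and the goal is (264,208), leaving about 2.5 mm (1.7°). I'll nudge it 1.5° and then back off and rise.

Emit:
{"op": "servo_tool", "data": {
  "motion": [1.2,0.3,0,0,0,-0.75,1.2,0.3,0,0,0,-0.75,0,0,0,0,0,0]
}}

```text
clock: 6.77
position: [0.5557, -0.1426, 0.2521]
tcp_rot: [-0.001, 0.99, 0.142, -0.002]
contact_force: [-0.3, -1.1, -0.5]
finger_gap: 0.0004
```

Emit:
{"op": "servo_tool", "data": {
  "motion": [-3,0,0,0,0,0,-4,0,0,0,0,0,-5,0,0,0,0,0,-5,0,-5,0,0,0,0,0,-20,0,0,0,0,0,-30,0,0,0,0,0,-30,0,0,0,0,0,-30,0,0,0,-30,0,-20,0,0,0,-40,0,0,0,0,0,-40,0,0,0,0,0,-40,0,0,0,0,0,-40,0,0,0,0,0,0,0,0,0,0,0]
}}

```text
clock: 7.93
position: [0.3452, -0.2017, 0.3964]
tcp_rot: [-0.0, 0.99, 0.143, -0.001]
contact_force: [0.2, 0.3, -0.2]
finger_gap: 0.0007
```

```bash
python3 look.py t5
python3 - <<'E'
from h import *
im=imaging.snapshot("top"); cv2.imwrite("pics/top5.png",im[:,:,::-1])
im=imaging.snapshot("scene"); cv2.imwrite("pics/s5.png",cv2.resize(im[130:290,150:350,::-1],None,fx=3.7,fy=3.7)[:600])
E
```

```text
clock 7.9833 yaw 16.360117311908645 tip t,u mm -240.9 83.4 tipz 0.2069 F [-0.33  0.08 -0.49]
```

View pics/t5.png

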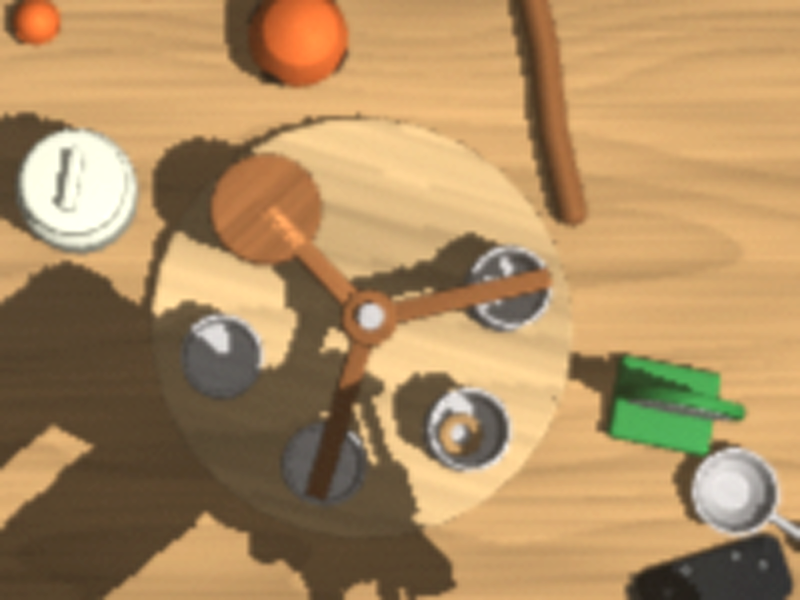

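View pics/s5.png

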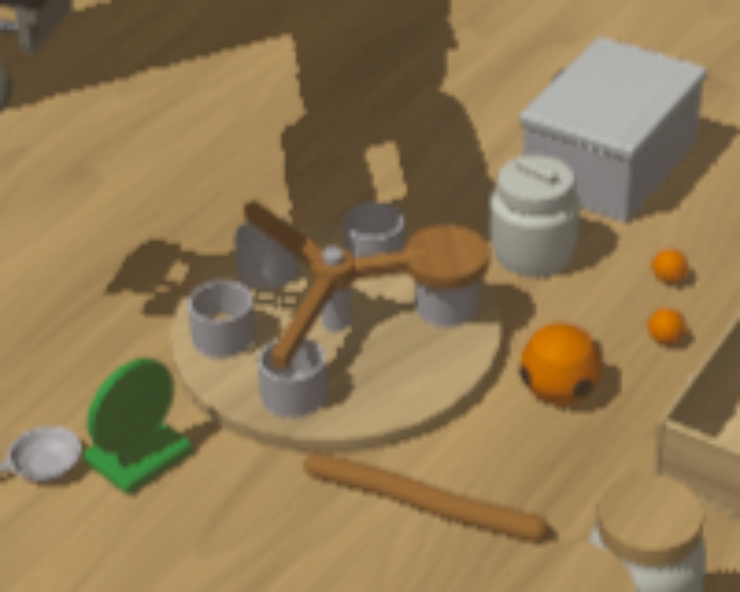

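Run:
```python
from h import *
im=cv2.imread("pics/top5.png");h=cv2.cvtColor(im,cv2.COLOR_BGR2HSV)
m=((h[:,:,0]<=16)&(h[:,:,1]>125)).astype(np.uint8)*255
m[:,:245]=0;m[:,290:]=0;m[:160]=0;m[203:]=0
m=cv2.morphologyEx(m,cv2.MORPH_OPEN,cv2.getStructuringElement(cv2.MORPH_ELLIPSE,(9,9)))
c=max(cv2.findContours(m,0,2)[0],key=cv2.contourArea)
(x,y),r=cv2.minEnclosingCircle(c);M=cv2.moments(c);cx=(M['m10']/M['m00'],M['m01']/M['m00']);print((x,y),r,cx)
A=np.array([.5553,-.0539]);f=lambda x,y:((x+.5)/4-.5+200,(y+.5)/4-.5+130)
a=np.deg2rad(43.13);g=A+.085*np.r_[np.cos(a),np.sin(a)]
for p in((x,y),cx,f(266.5,208)):
  w=ray("top",p,.072)[:2];print("cover-goal mm",(w-g)*1e3,np.hypot(*(w-g))*1e3)
for p,o in((f(549,280),120),(f(319,497),-120)):
  d=ray("top",p,.072)[:2]-A;print("wheel angle from spoke",np.rad2deg(np.arctan2(d[1],d[0]))+o)
a0=cv2.imread("pics/top0.png")
for n,(u,v) in dict(pot=(219,176),ball=(275,139),perch=(337,150),box=(156,178),mirror=(368,232),spoon=(384,253)).items():
  s=np.s_[v-20:v+20,u-20:u+20];A0=cv2.cvtColor(a0[s],6).astype(np.float32);B=cv2.cvtColor(im[s],6).astype(np.float32);print(n,np.round(cv2.phaseCorrelate(A0,B),2))
```

```text
(266.3787841796875, 182.0858612060547) 14.706291198730469 (265.9452947845805, 181.9515306122449)
cover-goal mm [-0.96383133 -1.69809825] 1.9525645948791603
cover-goal mm [-0.655508   -0.71999265] 0.9736940773687451
cover-goal mm [ 0.08741594 -1.41265526] 1.4153573459599895
wheel angle from spoke 41.57963235972349
wheel angle from spoke 44.17565019687487Traceback (most recent call last):
  File "<stdin>", line 16, in <module>
    return _wrapfunc(a, 'round', decimals=decimals, out=out)
    return _wrapit(obj, method, *args, **kwds)
    conv = _array_converter(obj)
ValueError: setting an array element with a sequence. The requested array has an inhomogeneous shape after 1 dimensions. The detected shape was (2,) + inhomogeneous part.
```

The cover is within about 1–2 mm of the cup centre, and the mean spoke angle is 42.9° against a goal of 43.1°. The arm is clear and the bystanders look unmoved, so I'm handing in.

```bash
python3 -c "
from rig import monitor,workorder
s=monitor.sense();print(s['clock'],abs(s['qd']).max());print(workorder.hand_in())"
```

```text
8.0833 0.02937626497067525
the job is handed in; nothing more can be done
None
```

The round cover now sits over the cup with the brown nut, and I handed the job in at about 8 s on the robot's clock. I closed the gripper and pushed one plain spoke about 38° counter-clockwise with the leading finger. I then backed off and rose clear.

**Last checks:**
- **Cover position:** the overhead picture puts the cover centre 1–2 mm from the cup centre, against the 8 mm limit. The two plain spokes gave wheel angles of 41.6° and 44.2°, a disagreement of 2.6°. Their mean is 42.9°, against a goal of 43.1°.
- **Force:** the readings at the end of each move were about 1 N, which is sensor-noise level. I did not record the peak during the push.
- **Cups and bystanders:** the ring is still in its cup. The nut is hidden under the cover, so I could not see it at the end, and nothing touched its cup. The pot, ball, perch, mirror, spoon and latch box look unmoved in the pictures. My numeric check of their positions stopped on a script error and I did not repeat it.

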